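Start up the porting grinder

ROBOT

A 6-joint arm with a two-finger parallel gripper is mounted at the origin on the work surface. World frame = base frame: x ahead of the robot, y to its left, z up, the work surface at z = 0. Lengths are in m, angles in rad, forces in N, time in s.
With the tool pointing down it reaches from about 0.35 to 0.85 m from the base axis. Payload 8.1 kg.
Tool frame: the origin (TCP) lies at the very end of the fingers, on their centre line; the grasp point (between the pads) lies 19 mm behind it; z points along the fingers, y is the line along which they close (so a half turn about z gives the same grasp; the last joint's range is limited). The gripper opens to 93 mm and grips with 3 to 60 N. Pads are 15 mm wide; open, the fingers measure 128 mm over their backs; the gripper's body (75 mm by 188 mm) begins 65 mm behind the grasp point.
Start: joints at [1.06, 0.13, 1.488, -0, 1.523, -0.085], TCP at [0.248, 0.546, 0.198] pointing down, gripper open.
Joint ranges: [-2.96, 2.96], [-0.89, 2.26], [0.02, 2.5], [-1.34, 4.48], [0, 2.73], [-2.66, 2.66]. Speed limits (rad/s): [2.39, 2.39, 2.79, 3.14, 3.14, 3.14].

INTERFACE

Orientations are given as a rotation vector (axis times angle).
In Python, from plant import read_state, eyes, workorder gives the robot as it stands. The module is installed in compiled form; this text tells all that it offers.
- The arm moves only by the tool play_rows, never from a script. Its argument "targets" is one flat list of numbers, 4 for each row, row after row: the shift along the tool's x, y, z in cm, then the turn about the tool's z in degrees. In form: [dx, dy, dz, roll, dx, dy, dz, roll, ...]. A call has 1 to 8 rows; each row is the pose to reach, as a shift and turn from the pose commanded when the call began, along the tool's axes at that moment; what a row does not reach only later rows make up. A row lasts 1/12 s, in which the tool goes at most 41.7 mm and 7.16 degrees, less where a joint would pass 70% of its speed; a pose out of reach is approached as far as the arm can. A call with a gripper value outside its range is refused whole. "grip" is the finger opening in cm, from 0 to 9.3, set as the call begins (left out, the last holds). The fingers move at their own pace and stop on an object; "grip_force" is the grip in N (left out, the last holds). Time passes only in rows, so rows that repeat a pose let the fingers close. It gives the time, the measured TCP pose, the force, the opening and the grip force at its end, in the units of the state.
- read_state(): the state, without advancing time (a new reading comes with each control period).
- eyes.read_camera(name): name is "side" or "top" or "wrist"; returns a dict with "image" (480x640x3 uint8, red, green, blue), "vfov" (degrees; the focal length in pixels is half the picture's height over the tangent of half this angle, whatever the lens; pixels are square), "cx", "cy" (the principal point, pixels), "cam_to_world" (4x4, takes a point from camera to world coordinates); the wrist camera has in their place "T_tool_cam" (4x4, takes a point from camera to tool coordinates, whose origin is the TCP and whose axes are the flange's). Camera axes: x right, y up, looking along -z (the intrinsics and any distortion apply to the point x, -y, -z); pixel columns grow to the right and rows downward; lengths in m; the calibration is good to about 2 mm. A picture is of the moment at which its call begins: read the wrist's pose just before it. There is no depth.
- workorder.close_job(): hands the job in; it is judged then, once.
The state is a dict: "t": time; "q": joint angles; "dq": joint speeds; "joint_torque": joint torques, N m; "tool_pos": TCP position; "orientation": TCP orientation; "force": force on the tool from outside, world axes, zero at the start; "wrist_torque": the same for the moment, N m; "opening": finger opening in m; "gripper_force": force on a finger pad.
Only numpy, scipy, OpenCV 4.12 (cv2) and the standard library are available. Lean on these libraries where they do the work, as an engineer would, in place of code of your own. Each camera call takes 0.05 s, during which the arm holds its last target. There are 200 camera calls.

TASK

Get the grinding bench running, pressing from above with closed fingers: first press the bar-shaped key on the extractor's remote fully down, then press the raised half of the socket box's rocker down until it lies level (on), and last press the small flat start button on the push-button station fully down; let each key come back up. Do not pick up the remote or push it about, do not press its round key or the station's mushroom stop button, do not press the start button before the rocker is on, and leave the other things on the bench where they are.

Things in the scene. Friction and masses are not known exactly. Their poses are not given: they have to be found in the camera images.
- remote: the extractor's radio remote: a loose black slab, 56 (its x) x 140 (its y) x 26 high, 0.2 to 0.4 kg, lying flat on the bench, keys up; origin at the centre of its underside, z up. Its two keys stand 8 above its top face, one near each end of its length
- bar_key_top (a point): centre of the top of the remote's grey bar-shaped key (extraction on): 44 (remote's x) x 18 (remote's y), 38 from the remote's centre towards its -y end; 34 above the bench when not pressed; moves with the key
- bar_key (a joint): travel of the bar key in m, straight down: 0 out, 0.005 fully down. Spring: it needs about 4 N to be fully down and comes back up when let go
- round_key_top (a point): centre of the top of the remote's grey round key (extraction off; leave alone): 22 diameter, 40 from the remote's centre towards its +y end, 34 above the bench
- round_key (a joint): travel of the round key in m: 0 out, 0.005 fully down; springs back
- socket_box: switched socket box, screwed to the bench: grey, 80 (x) x 126 (y) x 48 high, with a black rocker on one half of its top and a round socket outlet on the other; origin at the centre of its underside. The rocker's hinge line is parallel to the box's y, 53 above the bench; its middle is 34 from the box's centre towards -y
- rocker_on (a point): middle of the upper face of the rocker's on-half (the half at the box's -x side), 18 out from the hinge line; it moves with the rocker. The rocker is a shallow black V, 32 wide (box y) and 64 long (box x): two halves of 32 meet at its hinge line. While off, the on-half is the raised one: its face slopes 0.4 rad, its outer edge 12 above the hinge line
- rocker (a joint): rocker angle in rad: 0 off (on-half raised), 0.4 on (on-half level, 5 above the box's top, and against its stop; the other half raised). Grows as the on-half is pressed down. Friction: about 4 N pressed down on the middle of the on-half moves it, and it stays where it is left. It starts at 0 to 0.06
- station: start/stop push-button station of the grinder, screwed to the bench: grey, 76 (x) x 130 (y) x 50 high, two black buttons on top, 72 apart, each in a round collar 42 across and 6 high; origin at the centre of its underside
- start_top (a point): centre of the top of the start button: the smaller plain flat-topped cylinder, 28 diameter, 36 from the station's centre towards its -y end; its top is 66 above the bench, 10 above its collar; moves with the button
- start (a joint): travel of the start button in m, straight down: 0 out, 0.006 fully down. Spring: about 5 N to be fully down; comes back up when let go
- stop_top (a point): centre of the top of the stop button (leave alone): the larger domed mushroom head, 40 diameter, 36 from the station's centre towards its +y end; its top is 80 above the bench
- stop (a joint): travel of the stop button in m: 0 out, 0.006 fully down; springs back
- barrel: bystander, loose: finned aluminium cylinder barrel standing upright, 82 across the fins, 74 high; origin at the centre of its underside
- piston: bystander, loose: bare aluminium piston standing upright, 52 diameter, 46 high; origin at the centre of its underside
- grease: bystander, loose: grease jar with black cap, 64 diameter, 70 high; origin at the centre of its underside
- bearing: bystander, loose: steel ball-bearing ring lying flat, 52 diameter, 15 high; origin at the centre of its underside
- bush: bystander, loose: brass bush standing on end, 40 diameter, 30 high; origin at the centre of its underside
- screwdriver: bystander, loose: screwdriver lying on the left of the bench, about 200 long; origin under its middle
- spanner: bystander, loose: spanner lying on the right of the bench, about 180 long; origin under its middle
Things that resemble listed ones, but are neither listed nor needed, are in the scene too. What is shaped like the remote but brown or red is not meant. What is shaped like the station but pink is not meant.

How it is judged:
On the way, in this order (a step that is already met when the one before it is completed fails the run):
1. the remote's bar key is pressed fully down (value of joint bar_key above 0.0038 m), for 0.05 s.
2. the rocker is switched on (value of joint rocker above 0.33 rad), for 0.1 s.
3. the start button is pressed fully down (value of joint start above 0.0046 m), for 0.05 s.
At the end, for the whole second after the job is handed in: The rocker is on (above 0.33 rad of 0.4), all four keys and buttons are out again (within 1.5 mm), and the remote lies still on the bench within 20 mm of where it was (value of joint rocker above 0.33 rad and value of joint each of bar_key, round_key, start, stop below 0.0015 m and distance of remote from where it was at the start of the episode below 0.02 m and height (world z) of remote below 0.006 m and linear speed of remote below 0.01 m/s); the robot touches nothing.
It fails at once if the remote is lifted, tipped or pushed more than 20 mm (height (world z) of remote above 0.012 m or angle between remote's own z axis and vertical above 0.25 rad or distance of remote from where it was at the start of the episode above 0.02 m).
It fails at once if the remote's round key is pressed (value of joint round_key above 0.002 m).
It fails at once if the stop button is pressed (value of joint stop above 0.002 m).
It fails at once if the start button is pressed while the rocker is off (value of joint start above 0.002 m and value of joint rocker below 0.3 rad).
It fails at once if another thing on the bench is moved more than 25 mm or knocked over (distance of any of barrel, piston, grease, bearing, bush, screwdriver, spanner from where it was at the start of the episode above 0.025 m or angle between any of barrel, piston, grease, bearing, bush's own z axis and vertical above 0.5 rad).
It also fails if it takes over 50 s, if anything falls off the work surface, if the arm or the gripper's body presses on something with over 40 N, if the wrist force passes 120 N, or if a joint passes its speed limit or range.

## Working session

There is one attempt and no reset: what is moved stays moved. The work goes in short steps, Python scripts to look and compute and a tool call to move; the robot and the scene stay as the last step left them, time stands still between calls to the robot, and variables do not carry over. Pictures are saved under pics/ and viewed, at most 10 in all, crops included, and the job is handed in when it is done.

Besides the shell and the picture viewer there is one more tool, called after "Emit:" as name(argument=value, ...) on one line, values as JSON. play_rows: Moves the arm, as the interface text tells. Its arguments: {"type":"object","properties":{"targets":{"type":"array"},"grip":{"type":"number"},"grip_force":{"type":"number"}},"required":["targets"]}

```bash
mkdir -p pics
cat > h.py <<'E'
import numpy as np, cv2
from plant import read_state, eyes, workorder
from scipy.spatial.transform import Rotation as R
def cam(name):
    s=read_state(); c=eyes.read_camera(name)
    if 'cam_to_world' in c: T=np.array(c['cam_to_world'])
    else:
        W=np.eye(4); W[:3,:3]=R.from_rotvec(s['orientation']).as_matrix(); W[:3,3]=s['tool_pos']; T=W@np.array(c['T_tool_cam'])
    f=240/np.tan(np.radians(c['vfov'])/2)
    return c['image'],dict(T=T,f=f,cx=c['cx'],cy=c['cy'],extra={k:v for k,v in c.items() if k not in('image','cam_to_world','T_tool_cam')})
def ray(C,u,v):
    d=np.array([(u-C['cx'])/C['f'],-(v-C['cy'])/C['f'],-1]); return C['T'][:3,3],C['T'][:3,:3]@d
def plane(C,u,v,z):
    o,d=ray(C,u,v); return o+d*(z-o[2])/d[2]
def proj(C,p):
    q=np.linalg.inv(C['T'])@np.append(p,1); return C['cx']+C['f']*q[0]/-q[2], C['cy']+C['f']*q[1]/q[2]
E
python3 - <<'E'
from h import *
import pickle
D={}
for n in('top','side','wrist'):
    im,C=cam(n); cv2.imwrite(f'pics/{n}0.png',im[:,:,::-1]); D[n]=C; print(n,C['extra'],C['f'],C['T'].round(3).tolist())
pickle.dump(D,open('c0.pkl','wb'))
s=read_state(); print(s)
E
```

```text
top {'vfov': 55.91521070121395, 'cx': 313.07570531463256, 'cy': 238.49722732973405} 452.181188930956 [[-0.004, 0.997, -0.072, 0.384], [-1.0, -0.005, -0.009, -0.037], [-0.009, 0.071, 0.997, 1.367], [0.0, 0.0, 0.0, 1.0]]
side {'vfov': 46.001917744115815, 'cx': 315.10299424548947, 'cy': 252.71338474496716} 565.3782605068137 [[-0.983, 0.101, -0.152, 0.278], [-0.183, -0.517, 0.836, 1.058], [0.006, 0.85, 0.527, 0.778], [0.0, 0.0, 0.0, 1.0]]
wrist {'vfov': 61.19450771664908, 'cx': 313.89354471217274, 'cy': 243.23895310776442} 405.8622330477995 [[0.413, -0.881, -0.23, 0.184], [0.911, 0.399, 0.108, 0.574], [-0.003, -0.254, 0.967, 0.383], [0.0, 0.0, 0.0, 1.0]]
{'t': 0.15, 'q': array([ 1.05959736e+00,  1.30999746e-01,  1.48904869e+00,  1.01599539e-05,
        1.52297877e+00, -8.54249817e-02]), 'dq': array([-0.0006224 , -0.001658  , -0.00155956,  0.00023258, -0.00149967,
        0.00082793]), 'joint_torque': array([ 1.56505859e-03, -5.60478687e+01, -4.92333305e+01,  7.68602150e-02,
        3.07071512e-02, -1.05451095e-04]), 'tool_pos': array([0.24757426, 0.5460248 , 0.19741049]), 'orientation': array([-6.63673319e-01, -3.07024878e+00,  2.14888663e-03]), 'force': array([0.09053955, 0.76835892, 0.66633637]), 'wrist_torque': array([-0.0432896 , -0.01799834, -0.05890368]), 'gripper_force': 0.0, 'opening': 0.09280707475321644}
```

View pics/top0.png

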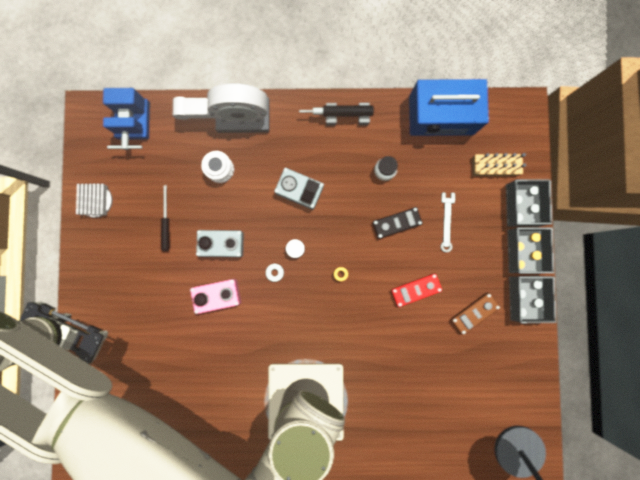

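View pics/side0.png

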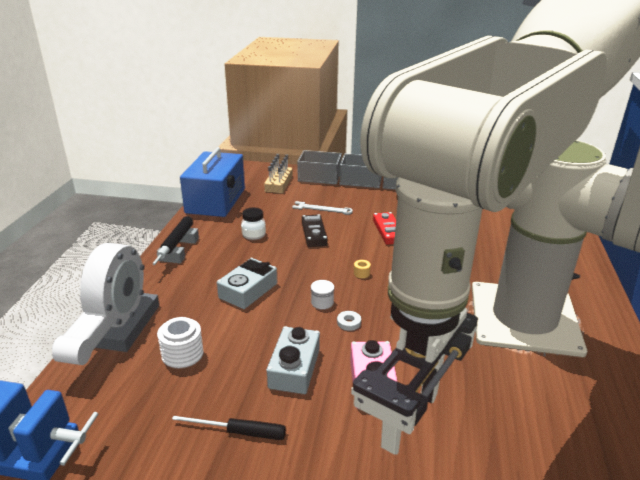

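The top view shows a black remote at (397,223), with a red one at (417,290) and a brown one at (475,313). The grey station is at (219,244), with a pink one at (215,296), and the socket box is at (299,190) with its rocker on the right. By colour, the black remote and the grey station fit the description. I'll confirm that in one enlarged crop.

Run:
```python
from h import *
im=cv2.imread('pics/top0.png')
def cr(x,y,w,h,W,H): return cv2.resize(im[y:y+h,x:x+w],(W,H),interpolation=cv2.INTER_CUBIC)
a=np.hstack([cr(362,193,70,60,400,343)[:300], cr(269,160,62,60,400,387)[:300]])
b=np.hstack([cr(185,222,66,50,400,300), cr(185,272,66,50,400,300)])
cv2.imwrite('pics/crop1.png',np.vstack([a,b]))
```

```text
(no output)
```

View pics/crop1.png

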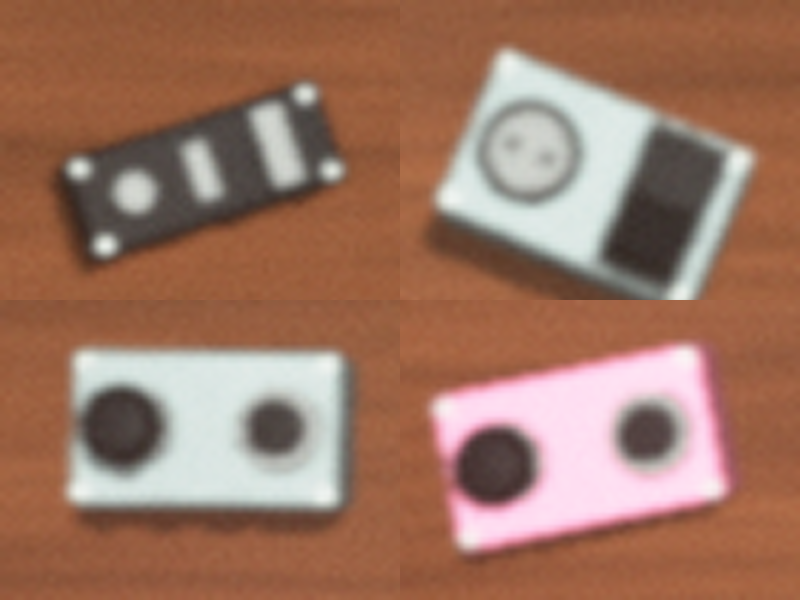

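Crop confirms it. On the black remote the round key is at (385.5,226.4) and the bar key at (410.5,218.6). The rocker sits on the box's -y half, and its -x half is at about (307,198). On the grey station the small start button is at (230.4,243.2). The red, brown and pink items don't match the description.

Run:
```python
from h import *
import pickle
D=pickle.load(open('c0.pkl','rb')); t=D['top']; sd=D['side']
def tri(a,b):
    (o1,d1),(o2,d2)=ray(t,*a),ray(sd,*b)
    d1/=np.linalg.norm(d1); d2/=np.linalg.norm(d2)
    s=np.linalg.lstsq(np.c_[d1,-d2],o2-o1,rcond=None)[0]; p,q=o1+s[0]*d1,o2+s[1]*d2
    return ((p+q)/2).round(4),np.linalg.norm(p-q).round(4)
for n,uv,z in [('bar',(410.5,218.6),.034),('round',(385.5,226.4),.034),('rock_on',(307,197.7),.060),('start',(230.4,243.2),.066),('stop',(205,243),.08),('outlet',(289,183.5),.048)]:
    p=plane(t,*uv,z); print(n,p.round(4),np.round(proj(sd,p),1))
print(tri((230.4,243.2),(299,333)), tri((205,243),(289,355)), tri((289,183.5),(238,281)))
w=D['wrist']; print(read_state()['tool_pos'],np.linalg.inv(w['T']) @ np.append(read_state()['tool_pos'],1))
im=cv2.imread('pics/side0.png')[190:320,200:360]; cv2.imwrite('pics/crop2.png',cv2.resize(im,(738,600),interpolation=cv2.INTER_CUBIC))
```

```text
bar [ 0.5375 -0.3129  0.034 ] [312.  215.9]
round [ 0.5147 -0.2387  0.034 ] [315.2 229.5]
rock_on [ 0.5974 -0.0074  0.06  ] [262.3 264.3]
start [0.4651 0.214  0.066 ] [298.  329.1]
stop [0.4651 0.284  0.08  ] [290.  347.1]
outlet [0.6419 0.0458 0.048 ] [237.4 279.2]
(array([0.4642, 0.2154, 0.0575]), np.float64(0.0027)) (array([0.4663, 0.288 , 0.0639]), np.float64(0.0003)) (array([0.6419, 0.0459, 0.0433]), np.float64(0.0019))
[0.24757426 0.5460248  0.19741049] [ 0.00101141 -0.02056798 -0.19699448  1.        ]
```

View pics/crop2.png

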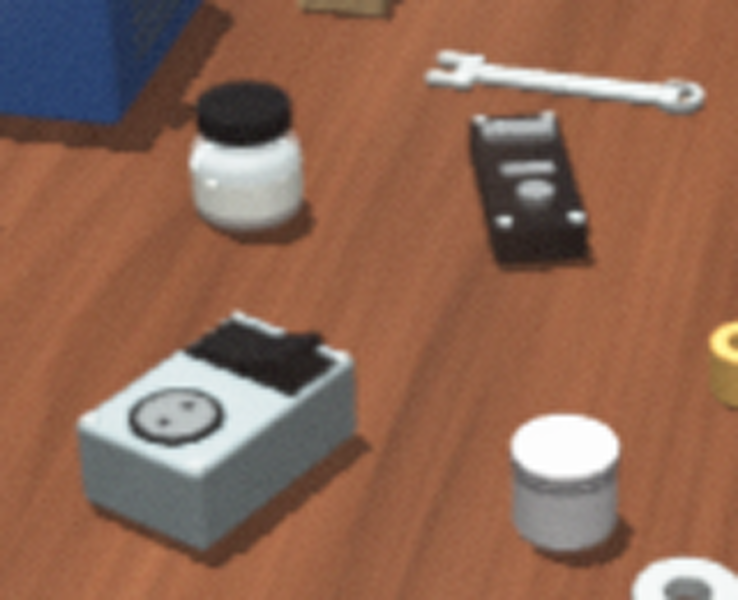

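The side crop shows the bar key at (312.4,217.8) and the round key at (316,231). Both are within 2 px of where the top view projects, so the heights agree. The raised rocker half is on the box's robot side (-x). I'll close the fingers and travel high towards the bar key.

Emit:
play_rows(targets=[-2, -2.2, 0, 0, -4.5, -5, 0, 0, -7, -7.5, 0, 0, -9.5, -10, 0, 0, -12, -12.7, 0, 0, -14.5, -15.4, 0, 0, -17, -18, 0, 0, -19.5, -20.7, 0, 0], grip=0, grip_force=20)

```text
t: 0.82
tool_pos: [0.3399, 0.2758, 0.198]
orientation: [-0.663, -3.071, 0.0]
force: [0.4, 0.2, 0.4]
opening: 0.0443
gripper_force: 0.0
```

Emit:
play_rows(targets=[-2.7, -2.9, 0, 0, -5.4, -5.8, 0, 0, -8.1, -8.7, 0, 0, -10.8, -11.6, 0, 0, -13.5, -14.5, 0, 0, -16.2, -17.4, 0, 0, -18.9, -20.3, 0, 0, -21.6, -23.2, 0, 0])

```text
t: 1.48
tool_pos: [0.4408, -0.0252, 0.1982]
orientation: [0.664, 3.07, 0.0]
force: [0.6, 0.7, -0.0]
opening: 0.0005
gripper_force: 0.0
```

Emit:
play_rows(targets=[-2.7, -2.9, 0, 0, -5.4, -5.8, 0, 0, -8.1, -8.7, 0.5, 0, -10.8, -11.6, 1, 0, -13.5, -14.5, 2, 0, -16, -17.4, 3, 0, -18.5, -19.7, 4, 0, -19.8, -21, 4.5, 0])

```text
t: 2.15
tool_pos: [0.534, -0.2993, 0.151]
orientation: [-0.667, -3.068, -0.0]
force: [0.7, 0.5, -0.4]
opening: 0.0005
gripper_force: 0.0
```

```bash
cat > look.py <<'E'
from h import *
import sys,pickle
def look(n,marks):
    im,C=cam('wrist'); pickle.dump(C,open('cw.pkl','wb')); cv2.imwrite('pics/w_%s_raw.png'%n,im[:,:,::-1])
    s=read_state(); o=im[:,:,::-1].copy()
    for p in marks:
        u,v=proj(C,p); cv2.drawMarker(o,(int(u),int(v)),(0,255,0),0,12,1); print('proj',round(u,1),round(v,1))
    cv2.imwrite('pics/w_%s.png'%n,o); print(s['t'],s['tool_pos'].round(4),s['orientation'].round(3),s['force'].round(2),s['opening'])
def shift(p,s=None):
    s=s or read_state(); return (R.from_rotvec(s['orientation']).as_matrix().T@(np.array(p)-s['tool_pos'])*100).round(2)
E
python3 -c "
from look import *
look('a',[(.5375,-.3129,.034),(.5147,-.2387,.034)]); print(shift((.5375,-.3129,.034)))"
```

```text
proj 301.2 242.6
proj 379.4 175.0
2.2 [ 0.5338 -0.3007  0.1501] [-6.680e-01 -3.067e+00  1.000e-03] [-2.81  0.89 -1.37] 0.00038883182695770367
[-0.87 -0.95 11.6 ]
```

View pics/w_a.png

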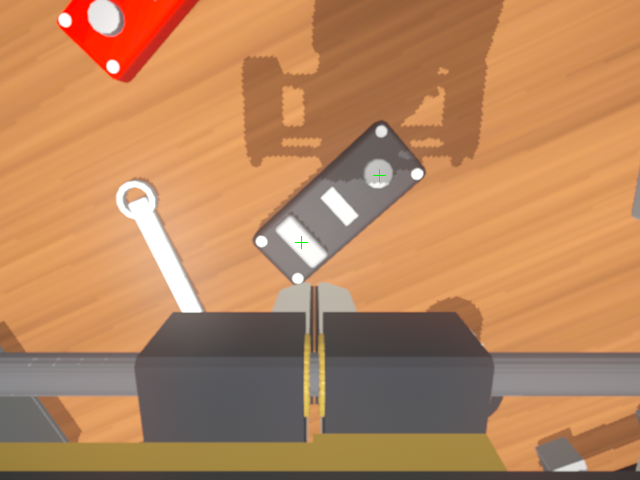

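The wrist view shows the bar key at (301,242) and the round key at (379,175), both exactly under the projected marks, so the estimate holds. I'll move above the bar key and descend.

Emit:
play_rows(targets=[-0.5, -0.5, 2, 0, -0.9, -0.95, 4.5, 0, -0.9, -0.95, 7, 0, -0.9, -0.95, 9, 0, -0.9, -0.95, 10, 0, -0.9, -0.95, 10.5, 0, -0.9, -0.95, 10.5, 0])

```text
t: 2.78
tool_pos: [0.538, -0.3079, 0.0472]
orientation: [-0.663, -3.069, -0.001]
force: [0.2, 0.8, 0.3]
opening: 0.0007
gripper_force: 0.0
```

```bash
python3 -c "
from look import *
print(shift((.5375,-.3129,.034)),read_state()['force'].round(2))"
```

```text
[-0.16 -0.48  1.32] [0.19 0.81 0.31]
```

Emit:
play_rows(targets=[-0.15, -0.45, 0.5, 0, -0.15, -0.45, 0.9, 0, -0.15, -0.45, 1.2, 0, -0.15, -0.45, 1.4, 0, -0.15, -0.45, 1.6, 0, -0.15, -0.45, 1.7, 0])

```text
t: 3.28
tool_pos: [0.5382, -0.3132, 0.0312]
orientation: [0.664, 3.071, 0.0]
force: [0.3, -0.2, 1.0]
opening: 0.0008
gripper_force: 0.0
```

Emit:
play_rows(targets=[0, 0, 0.1, 0, 0, 0, 0.15, 0, 0, 0, 0.15, 0])

```text
t: 3.53
tool_pos: [0.5381, -0.3132, 0.0297]
orientation: [-0.664, -3.071, -0.0]
force: [0.3, 0.5, 0.7]
opening: 0.0003
gripper_force: 0.0
```

Emit:
play_rows(targets=[0, 0, 0.1, 0, 0, 0, 0.2, 0, 0, 0, 0.2, 0])

```text
t: 3.78
tool_pos: [0.538, -0.3131, 0.0275]
orientation: [-0.664, -3.07, -0.0]
force: [0.2, 0.0, 0.5]
opening: 0.0007
gripper_force: 0.0
```

The TCP is at 27.5 mm with no force, so I'll look before going further.

```bash
python3 -c "
from look import *
look('b',[]); im,C=cam('side'); cv2.imwrite('pics/side_b.png',im[:,:,::-1])
a=cv2.imread('pics/w_b.png')[180:330,220:420]; b=im[180:270,260:380,::-1]
cv2.imwrite('pics/crop_b.png',np.hstack([cv2.resize(a,(400,300),interpolation=2),cv2.resize(b,(400,300),interpolation=2)]))"
```

```text
3.8333 [ 0.538  -0.3132  0.0276] [-0.664 -3.07  -0.   ] [0.6  0.42 0.14] 0.000531653255078943
```

View pics/crop_b.png

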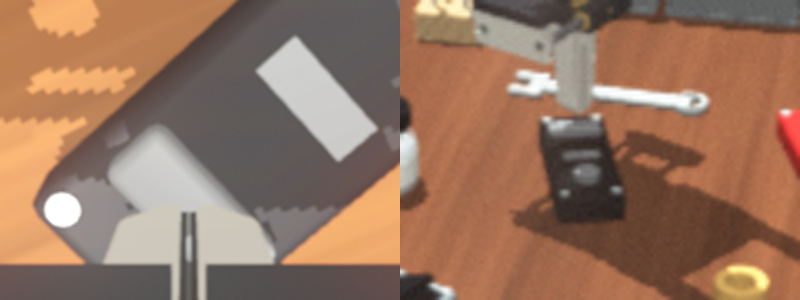

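The wrist view shows the tip front edge at about (316,284), hiding half the bar. In the side view the tip's bottom is at about (312.5,212.4), above a fully visible bar key, so the finger end really is higher than the TCP reported. I'll work out by how much.

```bash
python3 -c "
from look import *
im,C=cam('wrist'); D=pickle.load(open('c0.pkl','rb')); sd=D['side']; s=read_state()
M=R.from_rotvec(s['orientation']).as_matrix()
for h in (0,.005,.01,.015,.02):
    print(h,[np.round(proj(c,s['tool_pos']+M@np.array([x,0,-h])),1) for c in(C,sd) for x in(-.0075,0,.0075)])
b=cv2.imread('pics/side_b.png')[180:230,295:330]
g=cv2.cvtColor(b,6); print(g[18:48:1,17].tolist())
"
```

```text
0 [array([315.9, 300. ]), array([315.9, 285.6]), array([315.9, 271. ]), array([309.6, 217.1]), array([311.8, 217.8]), array([314. , 218.5])]
0.005 [array([315.9, 304.1]), array([315.9, 289.4]), array([316. , 274.4]), array([309.6, 215.5]), array([311.8, 216.2]), array([314., 217.])]
0.01 [array([316. , 308.4]), array([316. , 293.3]), array([316., 278.]), array([309.6, 213.9]), array([311.8, 214.6]), array([314. , 215.4])]
0.015 [array([316. , 312.9]), array([316. , 297.5]), array([316. , 281.8]), array([309.6, 212.3]), array([311.8, 213.1]), array([314. , 213.8])]
0.02 [array([316. , 317.6]), array([316.1, 301.9]), array([316.1, 285.8]), array([309.6, 210.7]), array([311.8, 211.5]), array([314.1, 212.2])]
[155, 154, 153, 155, 153, 159, 155, 158, 158, 160, 160, 167, 168, 164, 154, 136, 109, 84, 109, 120, 128, 111, 100, 71, 50, 50, 56, 91, 111, 89]
```

Both views put the finger end about 15 mm above the reported TCP with the fingers closed. I'll keep descending in small steps and go by the force.

Emit:
play_rows(targets=[0, 0, 0.2, 0, 0, 0, 0.4, 0, 0, 0, 0.6, 0, 0, 0, 0.7, 0, 0, 0, 0.7, 0])

```text
t: 4.35
tool_pos: [0.5378, -0.313, 0.0202]
orientation: [-0.664, -3.07, -0.001]
force: [0.4, 0.7, 0.1]
opening: 0.0004
gripper_force: 0.0
```

Emit:
play_rows(targets=[0, 0, 0.1, 0, 0, 0, 0.2, 0, 0, 0, 0.2, 0])

```text
t: 4.6
tool_pos: [0.5381, -0.3132, 0.0185]
orientation: [-0.664, -3.07, -0.0]
force: [0.2, -0.5, -0.2]
opening: 0.0006
gripper_force: 0.0
```

Emit:
play_rows(targets=[0, 0, 0.1, 0, 0, 0, 0.2, 0, 0, 0, 0.2, 0])

```text
t: 4.85
tool_pos: [0.538, -0.3132, 0.0165]
orientation: [-0.664, -3.07, -0.0]
force: [0.5, -0.3, -0.8]
opening: 0.0002
gripper_force: 0.0
```

Emit:
play_rows(targets=[0, 0, 0.1, 0, 0, 0, 0.2, 0, 0, 0, 0.2, 0])

```text
t: 5.1
tool_pos: [0.538, -0.3131, 0.0144]
orientation: [-0.664, -3.07, -0.0]
force: [0.0, 0.2, -0.3]
opening: 0.0003
gripper_force: 0.0
```

Emit:
play_rows(targets=[0, 0, 0.1, 0, 0, 0, 0.2, 0, 0, 0, 0.2, 0])

```text
t: 5.35
tool_pos: [0.5382, -0.3133, 0.0127]
orientation: [0.664, 3.071, -0.0]
force: [0.4, 1.0, 0.8]
opening: 0.0006
gripper_force: 0.8
```

```bash
python3 -c "
from look import *
look('c',[]); im,C=cam('side'); cv2.imwrite('pics/side_c.png',im[:,:,::-1])
a=cv2.imread('pics/w_c.png')[180:330,220:420]; b=im[185:245,275:355,::-1]
cv2.imwrite('pics/crop_c.png',np.hstack([cv2.resize(a,(400,300),interpolation=2),cv2.resize(b,(400,300),interpolation=2)]))"
```

```text
5.4 [ 0.5382 -0.3133  0.0128] [ 0.664  3.071 -0.   ] [-0.57  1.32  1.98] 0.0003093675186018963
```

View pics/crop_c.png

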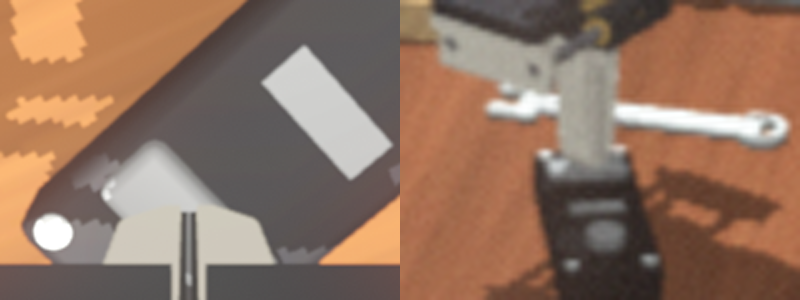

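Contact is just starting: the tip sits on the bar, centred in both views, and the force is rising. I'll press on.

Emit:
play_rows(targets=[0, 0, 0.1, 0, 0, 0, 0.2, 0, 0, 0, 0.25, 0, 0, 0, 0.25, 0])

```text
t: 5.78
tool_pos: [0.5383, -0.3133, 0.0103]
orientation: [0.664, 3.07, -0.0]
force: [0.1, 0.3, 2.4]
opening: 0.0006
gripper_force: 1.5
```

Emit:
play_rows(targets=[0, 0, 0.1, 0, 0, 0, 0.15, 0, 0, 0, 0.15, 0])

```text
t: 6.03
tool_pos: [0.5383, -0.3133, 0.0089]
orientation: [0.664, 3.07, -0.0]
force: [-0.0, 0.5, 3.5]
opening: 0.0003
gripper_force: 1.9
```

Emit:
play_rows(targets=[0, 0, 0.1, 0, 0, 0, 0.15, 0, 0, 0, 0.15, 0])

```text
t: 6.28
tool_pos: [0.5383, -0.3134, 0.0087]
orientation: [0.664, 3.07, -0.0]
force: [-5.5, 3.9, 14.1]
opening: 0.0003
gripper_force: 7.0
```

Emit:
play_rows(targets=[0, 0, 0.1, 0, 0, 0, 0.1, 0])

```text
t: 6.45
tool_pos: [0.5384, -0.3134, 0.0086]
orientation: [0.664, 3.07, -0.0]
force: [-8.6, 5.4, 19.9]
opening: 0.0001
gripper_force: 10.1
```

Hard stop reached: 20 N at TCP z 8.7 mm, which is 29 mm at the key, so the closed finger ends lie 20 mm short of the TCP. I'll lift and travel to the rocker.

Emit:
play_rows(targets=[0, 0, -0.5, 0, 0, 0, -2, 0, 0, 0, -5, 0, 0, 0, -8, 0, 0.7, 2.5, -11, 0, 1.4, 6, -12.5, 0, 2.2, 9.5, -12.5, 0, 3, 13, -12.5, 0])

```text
t: 7.12
tool_pos: [0.5656, -0.1819, 0.133]
orientation: [0.665, 3.067, -0.001]
force: [0.0, -0.0, -0.2]
opening: 0.0005
gripper_force: 0.0
```

Emit:
play_rows(targets=[0.9, 3.5, 0, 0, 1.7, 7, 0, 0, 2.5, 10.5, 0, 0, 3.3, 14, 0, 0, 4.1, 16.5, 0, 0, 4.2, 17.2, 0, 0, 4.2, 17.2, 0, 0])

```text
t: 7.7
tool_pos: [0.5973, -0.0064, 0.1307]
orientation: [-0.659, -3.071, -0.0]
force: [0.4, 0.0, 0.1]
opening: 0.0001
gripper_force: 0.0
```

```bash
python3 -c "
from look import *
look('d',[(.5974,-.0074,.060)]); print(shift((.5974,-.0074,.060)))"
```

```text
proj 314.2 248.0
7.75 [ 0.5972 -0.0081  0.1308] [-6.610e-01 -3.071e+00  1.000e-03] [-0.53 -0.49 -0.25] 0.0006763641361761583
[0.   0.07 7.08]
```

View pics/w_d.png

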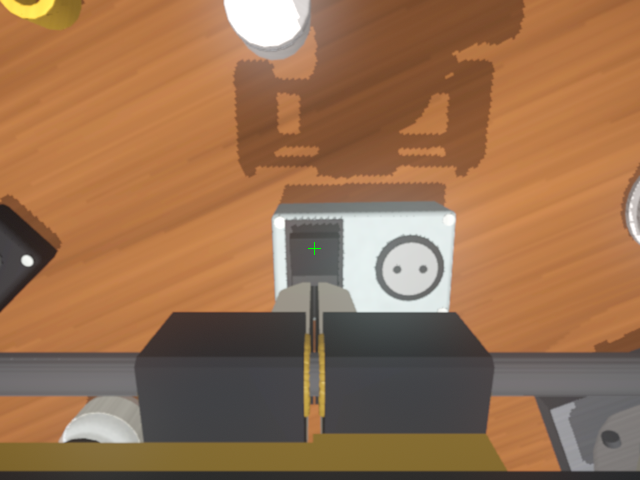

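The wrist view shows the rocker's on-half with its face from about v=234 (outer edge) to v=277 (hinge) at u≈315. My mark at (314,248) is about 2–3 mm too far outward. I'll shift -0.2 cm in tool x and press.

Emit:
play_rows(targets=[-0.2, 0, 2, 0, -0.2, 0, 4.5, 0, -0.2, 0, 6.5, 0, -0.2, 0, 7.5, 0, -0.2, 0, 8, 0, -0.2, 0, 8.3, 0, -0.2, 0, 8.3, 0])

```text
t: 8.33
tool_pos: [0.5994, -0.0101, 0.0485]
orientation: [0.665, 3.07, -0.0]
force: [-0.8, -1.0, 0.2]
opening: 0.0003
gripper_force: 0.0
```

Emit:
play_rows(targets=[0, 0, 0.2, 0, 0, 0, 0.4, 0, 0, 0, 0.6, 0, 0, 0, 0.6, 0])

```text
t: 8.67
tool_pos: [0.5997, -0.0092, 0.0428]
orientation: [0.663, 3.07, 0.0]
force: [0.5, -0.3, 1.6]
opening: 0.0006
gripper_force: 1.0
```

Emit:
play_rows(targets=[0, 0, 0.2, 0, 0, 0, 0.35, 0, 0, 0, 0.5, 0, 0, 0, 0.5, 0])

```text
t: 9.0
tool_pos: [0.5989, -0.009, 0.0369]
orientation: [-0.664, -3.07, -0.0]
force: [0.5, 0.5, 1.5]
opening: 0.0008
gripper_force: 0.9
```

Emit:
play_rows(targets=[0, 0, 0.15, 0, 0, 0, 0.3, 0, 0, 0, 0.4, 0, 0, 0, 0.4, 0])

```text
t: 9.33
tool_pos: [0.599, -0.0091, 0.0341]
orientation: [-0.664, -3.07, -0.0]
force: [-6.4, 1.8, 10.7]
opening: 0.0005
gripper_force: 5.6
```

Emit:
play_rows(targets=[0, 0, 0.1, 0, 0, 0, 0.1, 0])

```text
t: 9.5
tool_pos: [0.5991, -0.0091, 0.034]
orientation: [-0.663, -3.07, -0.0]
force: [-9.5, 2.7, 18.7]
opening: 0.0004
gripper_force: 9.2
```

Rocker is at its stop (18.7 N at TCP z 34 mm, which is 54 mm at the tip, so level). I'll hold briefly, lift and move to the start button.

Emit:
play_rows(targets=[0, 0, 0, 0, 0, 0, -1, 0, 0, 0, -3.5, 0, 0, 0, -6.5, 0, 1.5, 1, -9.5, 0, 4.5, 3, -10, 0, 7.5, 5.1, -10, 0, 10.5, 7.2, -10, 0])

```text
t: 10.17
tool_pos: [0.5334, 0.1002, 0.1333]
orientation: [0.666, 3.068, 0.001]
force: [0.7, 0.8, -0.4]
opening: 0.0009
gripper_force: 0.0
```

Emit:
play_rows(targets=[2.9, 2, 0, 0, 5.8, 4, 0, 0, 8.5, 6, 0, 0, 10.5, 7.4, 0, 0, 10.9, 7.5, 0, 0, 10.9, 7.5, 0, 0])

```text
t: 10.67
tool_pos: [0.4642, 0.2139, 0.1321]
orientation: [0.66, 3.072, -0.0]
force: [0.1, -0.6, 0.6]
opening: 0.001
gripper_force: 0.0
```

```bash
python3 -c "
from look import *
look('e',[(.4651,.214,.066),(.4651,.284,.08)]); print(shift((.4651,.214,.066)))"
```

```text
proj 316.3 250.2
proj 424.3 209.9
10.7167 [0.4649 0.213  0.1321] [ 6.610e-01  3.071e+00 -1.000e-03] [ 0.44 -0.19 -0.05] 0.0004797483379389717
[0.03 0.1  6.61]
```

View pics/w_e.png

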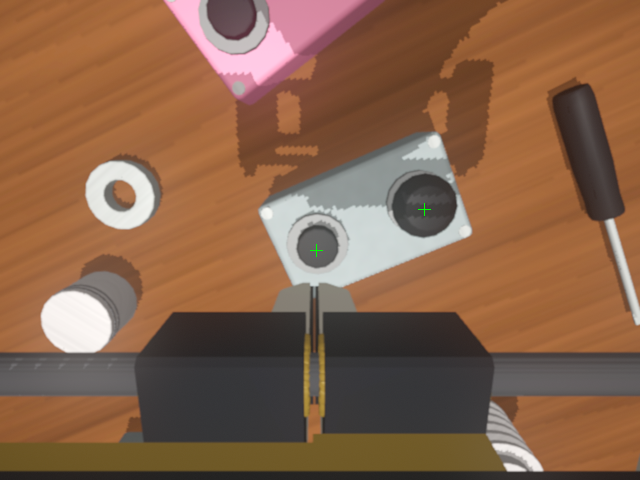

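The wrist view shows the start button at about (318,247) and the mushroom stop button at (424,205). My start mark at (316,250) is about 2 mm off, so I'll correct and press.

Emit:
play_rows(targets=[0.2, 0.15, 2, 0, 0.2, 0.15, 4.5, 0, 0.2, 0.15, 6.5, 0, 0.2, 0.15, 7.5, 0, 0.2, 0.15, 8, 0, 0.2, 0.15, 8.2, 0, 0.2, 0.15, 8.2, 0])

```text
t: 11.3
tool_pos: [0.4644, 0.2147, 0.0506]
orientation: [0.665, 3.07, 0.0]
force: [-0.4, -0.7, -0.0]
opening: 0.0007
gripper_force: 0.0
```

Emit:
play_rows(targets=[0, 0, 0.2, 0, 0, 0, 0.4, 0, 0, 0, 0.6, 0, 0, 0, 0.6, 0])

```text
t: 11.63
tool_pos: [0.4644, 0.2154, 0.0447]
orientation: [0.663, 3.069, 0.001]
force: [1.3, -0.3, 1.5]
opening: 0.0003
gripper_force: 1.0
```

Emit:
play_rows(targets=[0, 0, 0.1, 0, 0, 0, 0.2, 0, 0, 0, 0.3, 0, 0, 0, 0.3, 0])

```text
t: 11.97
tool_pos: [0.4644, 0.2154, 0.0416]
orientation: [0.663, 3.07, 0.001]
force: [1.7, 1.2, 2.1]
opening: 0.0006
gripper_force: 1.9
```

Emit:
play_rows(targets=[0, 0, 0.1, 0, 0, 0, 0.2, 0, 0, 0, 0.25, 0, 0, 0, 0.25, 0])

```text
t: 12.3
tool_pos: [0.4644, 0.2154, 0.0398]
orientation: [0.664, 3.07, 0.001]
force: [-0.3, -0.5, 11.2]
opening: 0.0005
gripper_force: 5.2
```

Emit:
play_rows(targets=[0, 0, 0.1, 0, 0, 0, 0.1, 0])

```text
t: 12.47
tool_pos: [0.4645, 0.2154, 0.0396]
orientation: [0.663, 3.07, 0.001]
force: [-3.6, -1.7, 18.3]
opening: 0.0003
gripper_force: 9.1
```

Hard stop at TCP z 39.7 mm, so the start button is fully down. I'll lift clear and check the rocker and remote.

Emit:
play_rows(targets=[0, 0, -1, 0, 0, 0, -3.5, 0, 0, 0, -7, 0, 0, 0, -10, 0, 3, 0, -12, 0, 6, 0, -12, 0, 6, 0, -12, 0, 6, 0, -12, 0])

```text
t: 13.13
tool_pos: [0.4078, 0.2403, 0.1574]
orientation: [-0.661, -3.071, 0.001]
force: [0.5, 0.2, 0.3]
opening: 0.0007
gripper_force: 0.0
```

Run:
```python
from h import *
im,C=cam('top'); im=im[:,:,::-1]; sd,_=cam('side'); sd=sd[:,:,::-1]
f=lambda a:cv2.resize(a,(400,300),interpolation=2)
o=cv2.imread('pics/top0.png')
cv2.imwrite('pics/crop_f.png',np.vstack([np.hstack([f(o[140:260,275:435]),f(im[140:260,275:435])]),np.hstack([f(sd[200:320,210:370]),f(sd[315:405,250:370])])]))
s=read_state(); print(s['t'],s['tool_pos'],s['force'].round(2))
```

```text
13.2333 [0.4086978  0.239587   0.15687473] [ 0.28 -0.54  0.53]
```

View pics/crop_f.png

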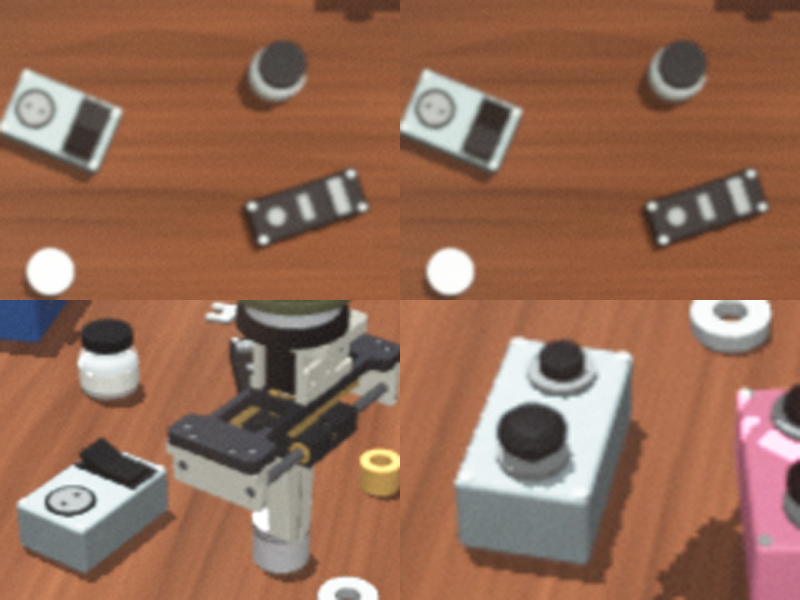

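The before and after views show the rocker tilted the other way (far half raised, on-half level). The remote hasn't moved, the start button is up again, and the gripper is clear of everything. I'll hand it in.

```bash
python3 -c "
from plant import workorder; print(workorder.close_job())"
```

```text
the job is handed in; nothing more can be done
None
```

I pressed the bar key fully down, then switched the rocker on, then pressed the start button fully down. The closing pictures show the rocker on, the start button up again and the remote unmoved. The job is handed in, but no verdict came back.

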